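# Raise the scrap bin lid with its lift lever

### The job

The steel scrap bin on the counter is to be opened and held open. With a fingertip, push the small swivel catch all the way round until it is off the lid; then press the big round plate at the long end of the lift lever all the way down to its stop, so that the short end raises the heavy lid, and finish still holding the lever down. Do not pick anything up, do not raise the lid by hand, and leave the tin, the jar and the bottle where they stand.

Things in the scene. Friction and masses are not known exactly. Their poses are not given: they have to be found in the camera images.
- bin: Fixed unit: steel bin 200 mm (x) by 140 (y) by 100 high, shut by the lid. Origin under its centre, on the counter; x points away from the robot, y from the bin to the long end of the lever; yaw within 0.3 rad. Offsets in the other entries are in this frame. On its +y side two cheeks 121 mm high carry the lever; on its -x side stands the catch's post.
- lid: Heavy steel lid (2.3 kg, varies by 40 percent), 200 mm (x) by 145 (y) by 10, top at z = 110 when shut; a tongue on its +y edge lies over the lever's short end. Origin on its hinge line at y = -70, z = 100. Its z axis is upright when shut and leans by the angle raised: about 0.35 rad with the lever at its stop. The catch blocks it. It falls shut when the lever is let go.
- lever: Steel two-armed lever; origin on its pivot, at x = 0, y = 166, z = 105 mm. Short arm 80 mm, with a roller under the lid's tongue; long arm towards +y, a bar 16 mm wide, carries the palm plate. Its y axis runs along the long arm: 0.40 rad above level at rest, 0.40 rad below level at its stop. Pressing takes 2 to 7 N at the plate; it swings back when let go.
- palm_plate (a point): Centre of the upper face of the round black palm plate, 90 mm across, 8 mm thick, on the lever's long end, 180 mm along the arm from the pivot and 10 mm above the arm's axis. At rest about y = 328, z = 184 mm, tilted 0.40 rad; it swings down about the pivot to about y = 336, z = 44 mm at the stop, tilted the other way.
- catch (a joint): Swivel catch locking the lid: flat arm 18 mm wide, turning on a vertical axis on a post 30 mm in front of the lid's -x edge. 0: arm points to the bin's +x, over the lid. Grows clockwise seen from above; 1.57: points to the bin's -y, off the lid; stop at 1.75. Clears the lid beyond 1.27. Starts at 0 to 0.4; about 1 N at the pin moves it, and it stays where left.
- catch_pin (a point): Top of the upright round push pin (14 mm thick, 40 mm tall, standing on the catch arm near its free end, 70 mm from the catch's axis). Top at z = 161 mm, its lower end on the arm at z = 121 mm.
- catch_pivot (a point): Point on the catch's vertical turning axis, at the arm's upper face: x = -130, y = 0, z = 121 mm.
- tin: Bystander: food tin, 74 mm across and 100 mm tall, loose, full; origin at the centre of its underside. It stands beyond the lever. To be left alone.
- jar: Bystander: glass jar with lid, 68 mm across and 110 mm tall, loose, full; origin at the centre of its underside. It stands beside the bin, on the lid's hinge side (-y). To be left alone.
- milk: Bystander: white bottle, 68 mm across and 170 mm tall, loose, full; origin at the centre of its underside. It stands behind the bin. To be left alone.

How it is judged:
By the outcome, as a careful person would: the job done as asked, in the order asked, and still so for the second after the job is handed in, while the arm keeps its last pose, push and grip.
It also fails if it takes over 45 s, if anything falls off the work surface, if the arm or the gripper's body presses on something with over 40 N, if the wrist force passes 120 N, or if a joint passes its speed limit or range.

### The arm

A 7-joint arm with a two-finger parallel gripper is mounted at the origin on the work surface. World frame = base frame: x ahead of the robot, y to its left, z up, the work surface at z = 0. Lengths are in m, angles in rad, forces in N, time in s.
With the tool pointing down it reaches from about 0.4 to 0.85 m from the base axis. Payload 10.4 kg.
Tool frame: the origin (TCP) lies midway between the tips of the shut fingers; the grasp point (between the pads) lies 19 mm behind it; z points along the fingers, y is the direction in which the jaws open and shut (so a half turn about z gives the same grasp; the last joint's range is limited). The gripper opens to 85 mm and grips with 20 to 120 N. Pads are 22 mm wide; open, the fingers measure 114 mm over their backs; the gripper's body (76 mm by 85 mm) begins 54 mm behind the grasp point. The pads swing forward as they close: fully open they stand 13 mm farther back than shut.
Start: joints at [1.25, 0.332, -0.065, 1.46, 0.022, 1.35, -0.088], TCP at [0.183, -0.598, 0.231] pointing down, gripper open.
Joint ranges: [-2.6, 2.6], [-0.5, 2.12], [-1.47, 1.34], [0.16, 2.42], [-1.27, 4.41], [0.06, 2.06], [-2.6, 2.6]. Speed limits (rad/s): [2.22, 2.22, 2.79, 2.79, 3.14, 3.14, 3.14].

### API

Orientations are given as a unit quaternion [x, y, z, w].
In Python, from workcell import get_obs, camera, calibration, hand_in gives the robot as it stands.
- The arm moves only by the shell command python3 -m handwheel 'ROWS' [FORCE]. ROWS is JSON, a list of rows, each an object with "jaw": the finger opening in mm, from 0 to 85.4; "delta_pos": the shift along the tool's x, y, z scaled (see below), a list of three; "turn": the turn about the tool's z scaled (see below). In form: [{"jaw": jaw, "delta_pos": [tx, ty, tz], "turn": turn}, ...]. A call has 1 to 10 rows; each row is the pose to reach, as a shift and turn from the pose commanded when the call began, along the tool's axes at that moment, turning the shorter way round; what a row does not reach only later rows make up. The controller multiplies each number of a shift by 1 m and each number of a turn by pi rad. A row lasts 1/12 s, in which the tool goes at most 41.7 mm and 7.16 degrees, less where a joint would pass 70% of its speed; a pose out of reach is approached as far as the arm can. A call with a number of a shift or a turn outside -1 to 1 is refused whole. A call with a gripper value outside its range is refused whole. The fingers move at their own pace and stop on an object; FORCE is the grip in N (left out, the last holds). Time passes only in rows, so rows that repeat a pose let the fingers close. It gives the time, the measured TCP pose, the force and the opening at its end, in the units of the state.
- get_obs(): the state, without advancing time (a new reading comes with each control period).
- camera(name): name is "scene" or "side" or "wrist"; returns the picture (384x512x3 uint8, red, green, blue); there is no depth.
- calibration(name): a dict with "mtx" (3x3 intrinsics, pixels), "rvec" (rotation vector, rad) and "tvec" (3), from world to camera coordinates, as OpenCV has them. Camera axes: x right, y down, z forward; pixel columns grow to the right and rows downward; lengths in m; the calibration is good to about 2 mm. A picture is of the moment at which its call begins: read the wrist's pose just before it. calibration takes no time and is no camera call; for the wrist camera it gives the pose at the moment of the call.
- hand_in(): hands the job in, once; it reports no verdict.
The state is a dict: "clock": time; "joint_pos": joint angles; "joint_velocities": joint speeds; "tau": joint torques, N m; "position": TCP position; "ee_rot": TCP orientation; "ft_force": force on the tool from outside, world axes, zero at the start; "torque": the same for the moment, N m; "grip_width": opening from 0.0 (shut) to 1.0 (fully open).
Only numpy, scipy, OpenCV 4.12 (cv2) and the standard library are available. Lean on these libraries where they do the work, as an engineer would, in place of code of your own. Each camera call takes 0.05 s, during which the arm holds its last target.

## Working session

There is one attempt and no reset: what is moved stays moved. The work goes in short steps, Python scripts to look and compute and a shell command to move; the robot and the scene stay as the last step left them, time stands still between calls to the robot, and variables do not carry over. Pictures are saved under pics/ and viewed, and the job is handed in when it is done.

```bash
ls; mkdir -p pics
python3 - <<'E'
from workcell import get_obs,camera,calibration
import cv2
o=get_obs();print(o)
for n in ("scene","side","wrist"):
    c=calibration(n);cv2.imwrite(f"pics/{n}0.png",cv2.cvtColor(camera(n),cv2.COLOR_RGB2BGR))
    R=cv2.Rodrigues(c["rvec"])[0];print(n,(-R.T@c["tvec"].ravel()).round(3),R[2].round(2))
E
```

```text
pics
{'clock': 0.0, 'joint_pos': array([ 1.25041028,  0.33287667, -0.06471788,  1.46096502,  0.02162565,
        1.34986465, -0.08850865]), 'joint_velocities': array([-7.20291523e-04,  6.32127529e-04, -2.09307321e-04, -3.46686343e-04,
       -7.19323938e-05, -2.05900647e-03,  1.59887988e-03]), 'tau': array([ 7.78090107e-04, -6.25454450e+01,  4.96871537e-02, -3.91604805e+01,
        1.64072856e-02,  9.89147782e-03, -1.68218310e-05]), 'position': array([ 0.18326514, -0.59713577,  0.23050166]), 'ee_rot': array([ 9.88933024e-01,  1.48360953e-01, -1.46635494e-04, -6.93217371e-04]), 'ft_force': array([ 0.36482081, -0.10959289,  0.4511418 ]), 'torque': array([0.03237134, 0.0513629 , 0.00466613]), 'grip_width': 1.0005008120095444}
scene [ 1.052 -0.197  0.944] [-0.48  0.15 -0.87]
side [ 0.497 -0.734  0.629] [ 0.14  0.78 -0.61]
wrist [ 0.253 -0.575  0.374] [-0.28 -0.08 -0.96]
```

View pics/scene0.png

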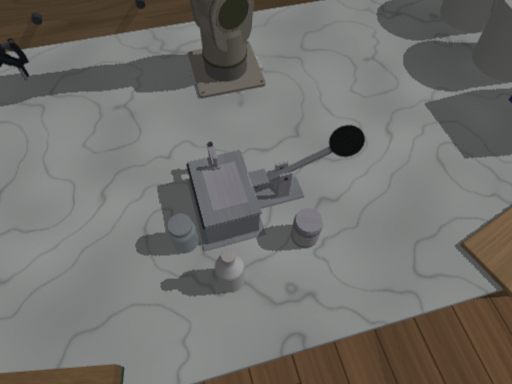

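View pics/side0.png

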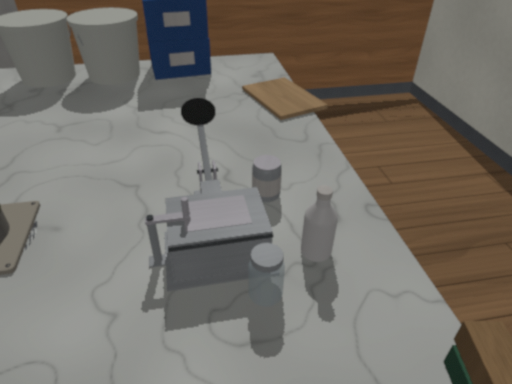

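Scene: black plate at about (347,140), catch pin near (211,147). Side: plate (198,111), pin top about (185,202), lid in the middle. I'll enlarge both for exact pixels.

Run:
```python
import cv2,numpy as np
a=cv2.imread("pics/scene0.png");b=cv2.imread("pics/side0.png")
cv2.imwrite("pics/sceneZ.png",cv2.resize(a[130:250,170:330],None,fx=5,fy=5,interpolation=cv2.INTER_CUBIC))
cv2.imwrite("pics/sideZ.png",cv2.resize(b[170:290,135:295],None,fx=5,fy=5,interpolation=cv2.INTER_CUBIC))
for n,i in(("scene",a),("side",b)):
    m=(i.max(2)<25).astype(np.uint8)
    k,l,s,c=cv2.connectedComponentsWithStats(m)
    for j in range(1,k):
        if s[j,4]>150: print(n,s[j],c[j])
```

```text
scene [  0  43  28  33 314] [13.11146497 57.41082803]
scene [330 126  34  30 784] [346.41964286 140.5752551 ]
side [183  99  31  25 543] [197.67771639 111.27255985]
```

View pics/sceneZ.png

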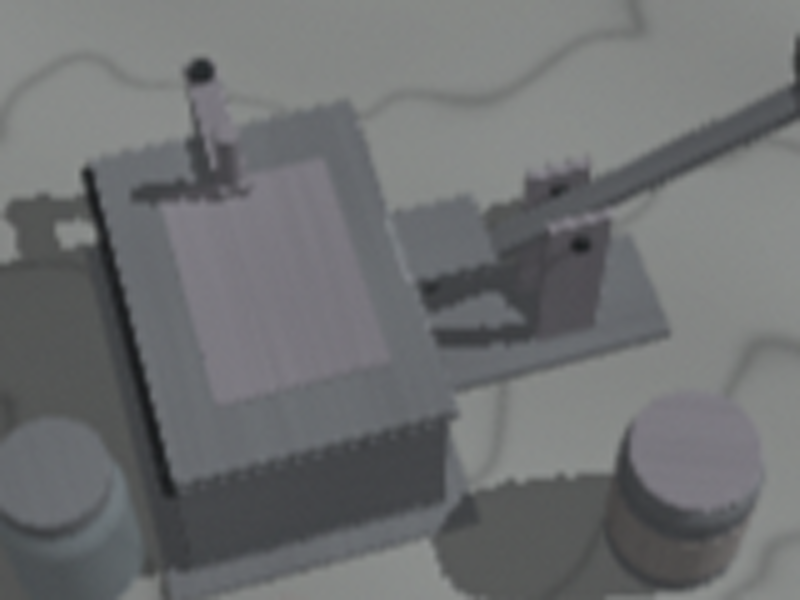

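View pics/sideZ.png

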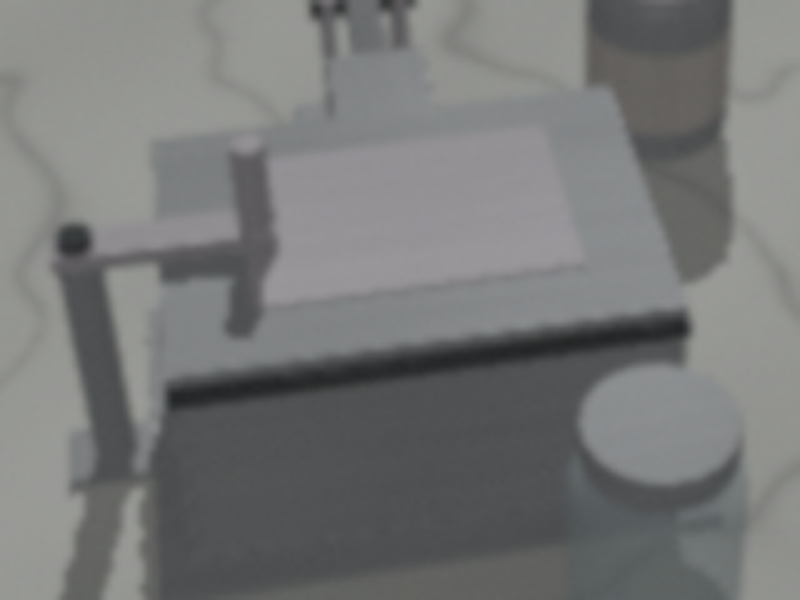

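```bash
cat > h.py <<'E'
import numpy as np,cv2
from workcell import calibration
def P(n):
    c=calibration(n);R=cv2.Rodrigues(np.array(c["rvec"]))[0];return c["mtx"],R,np.array(c["tvec"]).ravel()
def ray(n,uv,z):
    K,R,t=P(n);d=R.T@np.linalg.inv(K)@np.array([uv[0],uv[1],1.]);o=-R.T@t;return o+d*(z-o[2])/d[2]
def tri(a,b):
    K,R,t=P("scene");K2,R2,t2=P("side")
    X=cv2.triangulatePoints(K@np.c_[R,t],K2@np.c_[R2,t2],np.array(a,float).reshape(2,1),np.array(b,float).reshape(2,1));return (X[:3]/X[3]).ravel()
def proj(n,X):
    c=calibration(n);return cv2.projectPoints(np.array(X,float).reshape(-1,3),np.array(c["rvec"]),np.array(c["tvec"]),c["mtx"],None)[0].reshape(-1,2)
E
python3 - <<'E'
from h import *
np.set_printoptions(precision=4,suppress=True)
zs=lambda p:((np.array(p)+.5)/5-.5+[170,130]); zd=lambda p:((np.array(p)+.5)/5-.5+[135,170])
S=[(88,165),(350,100),(455,408),(175,490)];D=[(168,385),(152,140),(610,88),(688,318)]
A=np.array([ray("scene",zs(p),.11) for p in S]);B=np.array([ray("side",zd(p),.11) for p in D]);print(A,B)
L=np.array([(-.1,-.07),(-.1,.075),(.1,.075),(.1,-.07)])
M=(A+B)[:,:2]/2
for M in (A[:,:2],B[:,:2],(A+B)[:,:2]/2):
    lc=L-L.mean(0);mc=M-M.mean(0)
    yaw=np.arctan2((lc[:,0]*mc[:,1]-lc[:,1]*mc[:,0]).sum(),(lc*mc).sum())
    R=np.array([[np.cos(yaw),-np.sin(yaw)],[np.sin(yaw),np.cos(yaw)]]);o=M.mean(0)-R@L.mean(0);print("yaw",yaw,"o",o,(M-o)@R)
print("plate",tri((346.42,140.58),(197.68,111.27)))
pl=tri((346.42,140.58),(197.68,111.27));print("plate in bin",(pl[:2]-o)@R)
pv=tri(zs((200,70)),zd((74,240)));print("pivot",pv,(pv[:2]-o)@R, R@[-.13,0]+o)
pt=ray("side",zd((250,143)),.161);q=(pt[:2]-o)@R-[-.13,0];print("pin",pt,q,np.hypot(*q),-np.arctan2(q[1],q[0]))
print(proj("scene",pt)*5-[850,650])
E
```

```text
[[ 0.4449 -0.204   0.11  ]
 [ 0.4399 -0.0588  0.11  ]
 [ 0.6367 -0.0563  0.11  ]
 [ 0.6438 -0.1989  0.11  ]] [[ 0.4421 -0.2075  0.11  ]
 [ 0.4377 -0.0602  0.11  ]
 [ 0.6366 -0.0581  0.11  ]
 [ 0.6378 -0.2065  0.11  ]]
yaw 0.027164957149620236 o [ 0.5414 -0.132 ] [[-0.0984 -0.0694]
 [-0.0995  0.0759]
 [ 0.0974  0.0731]
 [ 0.1005 -0.0696]]
yaw 0.011794979927733932 o [ 0.5386 -0.1356] [[-0.0973 -0.0708]
 [-0.1     0.0766]
 [ 0.0989  0.0763]
 [ 0.0984 -0.0721]]
yaw 0.019451358391161064 o [ 0.54   -0.1338] [[-0.0979 -0.0701]
 [-0.0997  0.0762]
 [ 0.0982  0.0747]
 [ 0.0995 -0.0708]]
plate [0.532  0.2007 0.1766]
plate in bin [-0.0015  0.3346]
pivot [ 0.4084 -0.1342  0.1224] [-0.1315  0.0022] [ 0.41   -0.1363]
pin [ 0.4804 -0.1347  0.161 ] [0.0704 0.0002] 0.07040716189963468 -0.0027169886188162864
[[220.1634 131.0613]]
```

Both views agree: bin at (0.540, −0.134), yaw ≈ 0.02. The pin is at (0.480, −0.135) with the catch at about 0, and the plate centre is at about (0.532, 0.20). I'll shut the jaws, align the tool with the world axes and move high to the pin's +y side.

```bash
python3 -m handwheel '[{"jaw":0,"delta_pos":[0.43,-0.412,-0.02],"turn":0.0946},{"jaw":0,"delta_pos":[0.43,-0.412,-0.02],"turn":0.0946},{"jaw":0,"delta_pos":[0.43,-0.412,-0.02],"turn":0.0946},{"jaw":0,"delta_pos":[0.43,-0.412,-0.02],"turn":0.0946},{"jaw":0,"delta_pos":[0.43,-0.412,-0.02],"turn":0.0946},{"jaw":0,"delta_pos":[0.43,-0.412,-0.02],"turn":0.0946},{"jaw":0,"delta_pos":[0.43,-0.412,-0.02],"turn":0.0946},{"jaw":0,"delta_pos":[0.43,-0.412,-0.02],"turn":0.0946},{"jaw":0,"delta_pos":[0.43,-0.412,-0.02],"turn":0.0946},{"jaw":0,"delta_pos":[0.43,-0.412,-0.02],"turn":0.0946}]' 20
```

```text
clock: 0.98
position: [0.3867, -0.2319, 0.2454]
ee_rot: [1.0, 0.0, -0.0, 0.0]
ft_force: [1.1, -1.1, -0.1]
grip_width: 0.001
```

```bash
python3 -m handwheel '[{"jaw":0,"delta_pos":[0.085,-0.14,0],"turn":0},{"jaw":0,"delta_pos":[0.085,-0.14,0],"turn":0},{"jaw":0,"delta_pos":[0.085,-0.14,0],"turn":0},{"jaw":0,"delta_pos":[0.085,-0.14,0],"turn":0},{"jaw":0,"delta_pos":[0.085,-0.14,0],"turn":0},{"jaw":0,"delta_pos":[0.085,-0.14,0],"turn":0},{"jaw":0,"delta_pos":[0.085,-0.14,0],"turn":0}]'
python3 - <<'E'
from workcell import *
import cv2
o=get_obs();print(o['position'],o['joint_pos'].round(2),o['ft_force'])
for n in("side","wrist"):cv2.imwrite(f"pics/{n}1.png",cv2.cvtColor(camera(n),cv2.COLOR_RGB2BGR))
E
```

```text
clock: 1.57
position: [0.4709, -0.0942, 0.245]
ee_rot: [1.0, 0.0, -0.0, 0.0]
ft_force: [0.6, -1.1, 0.0]
grip_width: 0.001
[ 0.47093649 -0.09423071  0.24500085] [ 0.65  0.04 -0.56  1.78  0.02  1.33 -1.48] [ 0.56107347 -1.05855288  0.01315983]
```

View pics/wrist1.png

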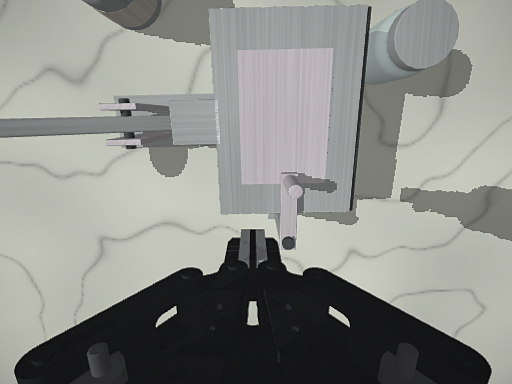

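View pics/side1.png

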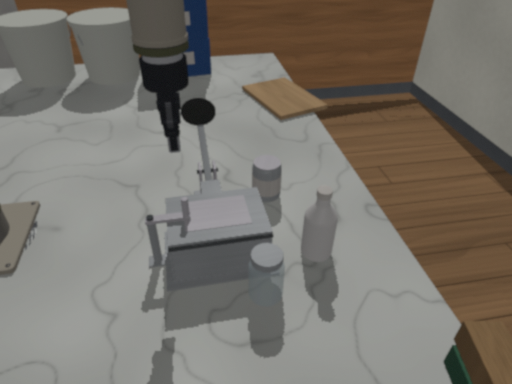

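Images: the pin (wrist view at (293,188)) is untouched and the tool is on its +y side. Joint 7 wouldn't allow a 90° clockwise turn from here, so I'll first turn counter-clockwise by 90° and then follow the catch clockwise.

```bash
python3 -m handwheel '[{"jaw":0,"delta_pos":[0,0,0],"turn":-0.04},{"jaw":0,"delta_pos":[0,0,0],"turn":-0.08},{"jaw":0,"delta_pos":[0,0,0],"turn":-0.12},{"jaw":0,"delta_pos":[0,0,0],"turn":-0.16},{"jaw":0,"delta_pos":[0,0,0],"turn":-0.19},{"jaw":0,"delta_pos":[0,0,0],"turn":-0.22},{"jaw":0,"delta_pos":[0,0,0],"turn":-0.25},{"jaw":0,"delta_pos":[0,0,0],"turn":-0.25}]'
python3 -m handwheel '[{"jaw":0,"delta_pos":[0,0,0],"turn":-0.04},{"jaw":0,"delta_pos":[0,0,0],"turn":-0.08},{"jaw":0,"delta_pos":[0,0,0],"turn":-0.12},{"jaw":0,"delta_pos":[0,0,0],"turn":-0.16},{"jaw":0,"delta_pos":[0,0,0],"turn":-0.19},{"jaw":0,"delta_pos":[0,0,0],"turn":-0.22},{"jaw":0,"delta_pos":[0,0,0],"turn":-0.25},{"jaw":0,"delta_pos":[0,0,0],"turn":-0.25}]'
```

```text
clock: 2.33
position: [0.4707, -0.0951, 0.2453]
ee_rot: [0.923, 0.384, -0.0, 0.0]
ft_force: [-0.9, -0.2, 0.2]
grip_width: -0.004
clock: 3.0
position: [0.4709, -0.0947, 0.2453]
ee_rot: [0.707, 0.707, -0.0, 0.0]
ft_force: [-0.5, -0.1, 0.8]
grip_width: 0.002
```

```bash
python3 -m handwheel '[{"jaw":0,"delta_pos":[0,0.007,0.03],"turn":0},{"jaw":0,"delta_pos":[0,0.007,0.06],"turn":0},{"jaw":0,"delta_pos":[0,0.007,0.085],"turn":0},{"jaw":0,"delta_pos":[0,0.007,0.105],"turn":0},{"jaw":0,"delta_pos":[0,0.007,0.105],"turn":0},{"jaw":0,"delta_pos":[0,0.007,0.105],"turn":0}]'
python3 - <<'E'
from workcell import *
import cv2
o=get_obs();print(o['position'],o['joint_pos'].round(2),o['ft_force'])
a=camera("side")[100:300,100:300];b=camera("wrist")
cv2.imwrite("pics/side2.png",cv2.resize(cv2.cvtColor(a,cv2.COLOR_RGB2BGR),None,fx=3,fy=3));cv2.imwrite("pics/wrist2.png",cv2.cvtColor(b,cv2.COLOR_RGB2BGR))
E
```

```text
clock: 3.5
position: [0.4777, -0.0941, 0.1401]
ee_rot: [0.708, 0.706, -0.0, -0.001]
ft_force: [1.6, 0.7, 1.0]
grip_width: -0.003
[ 0.47770436 -0.09410092  0.14012269] [ 0.66  0.15 -0.6   1.9   0.09  1.11  0.02] [1.59363044 0.72968962 1.02123994]
```

View pics/side2.png

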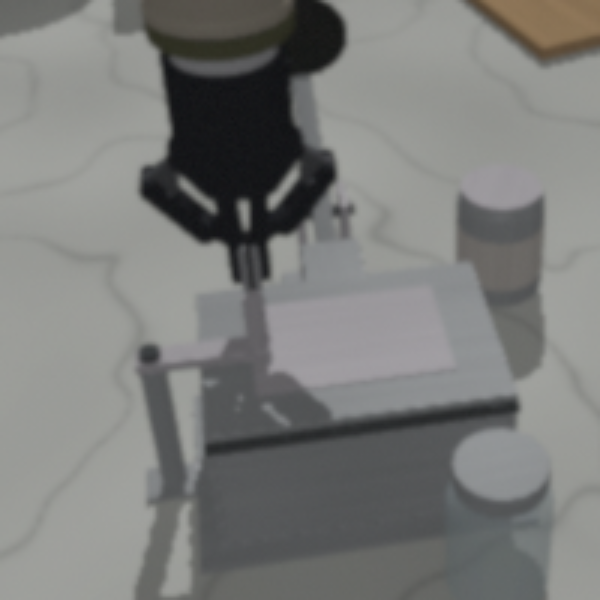

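View pics/wrist2.png

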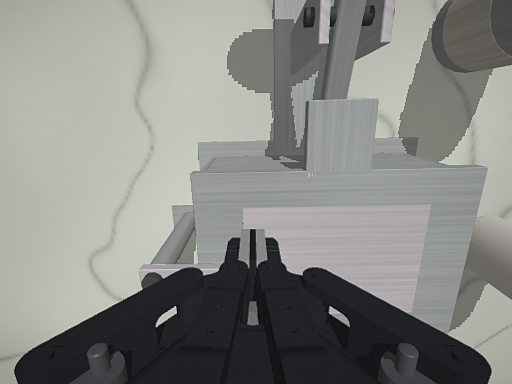

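The side view shows the fingertip at z = 0.14 on the pin's +y side with a clear gap. Next I'll work out the arc rows.

Run:
```python
import numpy as np
pv=np.array([.409,-.1345])
def pt(th): return pv+.07*np.array([np.cos(th),-np.sin(th)])+.018*np.array([np.sin(th),np.cos(th)])
p0=np.array([.4777,-.0941])
for k in range(0,9):
    th=k*.1; d=pt(th)-p0; print("A",round(th/np.pi,3),d[1].round(4),d[0].round(4))
p1=pt(.8);psi=np.pi/2-.8;xt=np.array([np.cos(psi),np.sin(psi)]);yt=np.array([np.sin(psi),-np.cos(psi)])
for k in range(1,11):
    th=.8+k*.094; d=pt(th)-p1; print("B",round(k*.094/np.pi,3),(d@xt).round(4),(d@yt).round(4))
```

```text
A 0.0 -0.0224 0.0013
A 0.032 -0.0295 0.0027
A 0.064 -0.0367 0.0035
A 0.095 -0.0439 0.0035
A 0.127 -0.0511 0.0028
A 0.159 -0.0582 0.0014
A 0.191 -0.0651 -0.0008
A 0.223 -0.0717 -0.0036
A 0.255 -0.0781 -0.007
B 0.03 -0.0066 0.0014
B 0.06 -0.0134 0.0021
B 0.09 -0.0202 0.0022
B 0.12 -0.027 0.0017
B 0.15 -0.0337 0.0006
B 0.18 -0.0402 -0.0012
B 0.209 -0.0466 -0.0036
B 0.239 -0.0527 -0.0066
B 0.269 -0.0585 -0.0101
B 0.299 -0.0639 -0.0142
```

```bash
python3 -m handwheel '[{"jaw":0,"delta_pos":[-0.022,0.001,0],"turn":0},{"jaw":0,"delta_pos":[-0.03,0.003,0],"turn":0.032},{"jaw":0,"delta_pos":[-0.037,0.003,0],"turn":0.064},{"jaw":0,"delta_pos":[-0.044,0.003,0],"turn":0.095},{"jaw":0,"delta_pos":[-0.051,0.003,0],"turn":0.127},{"jaw":0,"delta_pos":[-0.058,0.001,0],"turn":0.159},{"jaw":0,"delta_pos":[-0.065,-0.001,0],"turn":0.191},{"jaw":0,"delta_pos":[-0.072,-0.004,0],"turn":0.223},{"jaw":0,"delta_pos":[-0.078,-0.007,0],"turn":0.255},{"jaw":0,"delta_pos":[-0.078,-0.007,0],"turn":0.255}]'
python3 - <<'E'
from workcell import *
import cv2
o=get_obs();print(o['position'],o['joint_pos'].round(2),o['ft_force'])
a=camera("side")[100:300,100:300]
cv2.imwrite("pics/side3.png",cv2.resize(cv2.cvtColor(a,cv2.COLOR_RGB2BGR),None,fx=3,fy=3))
E
```

```text
clock: 4.43
position: [0.4717, -0.1734, 0.142]
ee_rot: [0.928, 0.372, 0.001, 0.001]
ft_force: [-0.1, -0.0, 0.4]
grip_width: -0.001
[ 0.47171126 -0.17339513  0.14202905] [ 0.69  0.17 -0.46  1.87  0.08  1.12 -0.61] [-0.1181258  -0.03766287  0.3790774 ]
```

View pics/side3.png

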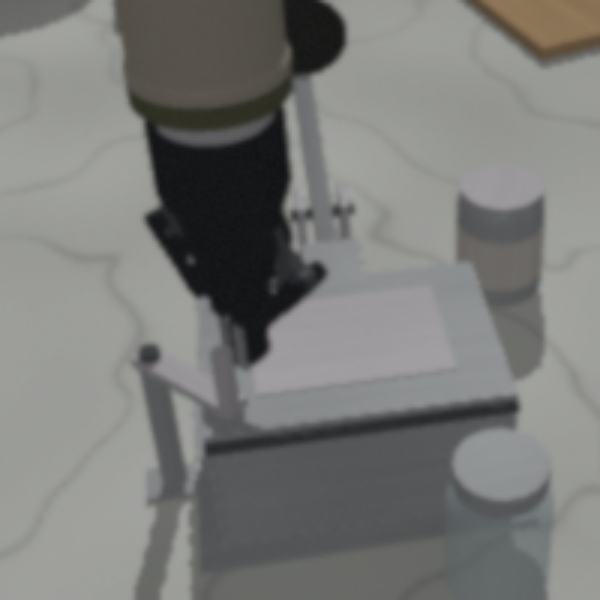

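The catch has turned to about 0.8 rad with the fingertip behind the pin. I'll continue the arc to the stop.

```bash
python3 -m handwheel '[{"jaw":0,"delta_pos":[-0.007,0.001,0],"turn":0.03},{"jaw":0,"delta_pos":[-0.013,0.002,0],"turn":0.06},{"jaw":0,"delta_pos":[-0.02,0.002,0],"turn":0.09},{"jaw":0,"delta_pos":[-0.027,0.002,0],"turn":0.12},{"jaw":0,"delta_pos":[-0.034,0.001,0],"turn":0.15},{"jaw":0,"delta_pos":[-0.04,-0.001,0],"turn":0.18},{"jaw":0,"delta_pos":[-0.047,-0.004,0],"turn":0.209},{"jaw":0,"delta_pos":[-0.053,-0.007,0],"turn":0.239},{"jaw":0,"delta_pos":[-0.058,-0.01,0],"turn":0.269},{"jaw":0,"delta_pos":[-0.063,-0.014,0],"turn":0.295}]'
python3 - <<'E'
from workcell import *
import cv2
o=get_obs();print(o['position'],o['joint_pos'].round(2),o['ft_force'])
a=camera("side")[100:300,100:300]
cv2.imwrite("pics/side4.png",cv2.resize(cv2.cvtColor(a,cv2.COLOR_RGB2BGR),None,fx=3,fy=3))
E
```

```text
clock: 5.32
position: [0.4171, -0.2058, 0.1414]
ee_rot: [0.997, -0.079, 0.001, 0.0]
ft_force: [0.2, -0.8, -0.0]
grip_width: -0.004
[ 0.41708336 -0.20577917  0.14142669] [ 0.71  0.08 -0.36  1.97  0.03  1.1  -1.39] [ 0.22409058 -0.79184326 -0.01113376]
```

View pics/side4.png

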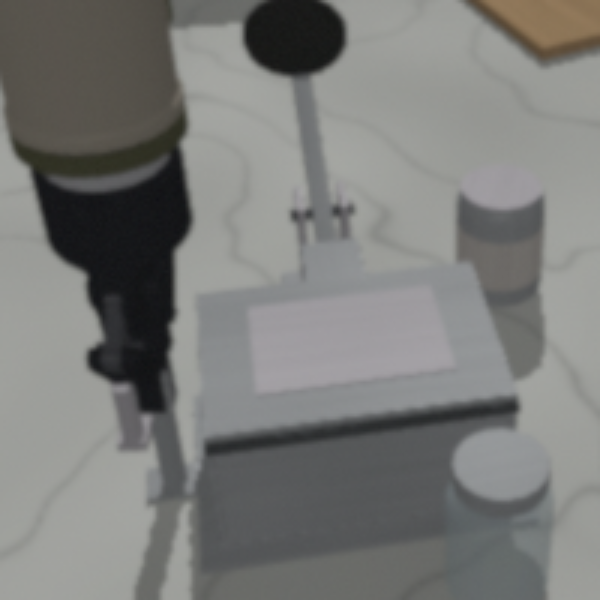

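The catch now points to −y, about 1.7 rad and off the lid. I'll give it a small extra nudge, back off and lift.

```bash
python3 -m handwheel '[{"jaw":0,"delta_pos":[-0.004,0,0],"turn":0},{"jaw":0,"delta_pos":[-0.004,0,0],"turn":0},{"jaw":0,"delta_pos":[0.012,0,0],"turn":0},{"jaw":0,"delta_pos":[0.012,0,-0.03],"turn":0},{"jaw":0,"delta_pos":[0.012,0,-0.07],"turn":0},{"jaw":0,"delta_pos":[0.012,0,-0.11],"turn":0},{"jaw":0,"delta_pos":[0.012,0,-0.12],"turn":-0.03},{"jaw":0,"delta_pos":[0.012,0,-0.12],"turn":-0.05},{"jaw":0,"delta_pos":[0.012,0,-0.12],"turn":-0.05},{"jaw":0,"delta_pos":[0.012,0,-0.12],"turn":-0.05}]'
python3 - <<'E'
from workcell import *
import cv2
o=get_obs();print(o['position'],o['ee_rot'],o['joint_pos'].round(2),o['ft_force'])
a=camera("side")[100:300,100:300];b=camera("scene")
cv2.imwrite("pics/side5.png",cv2.resize(cv2.cvtColor(a,cv2.COLOR_RGB2BGR),None,fx=3,fy=3));cv2.imwrite("pics/scene5.png",cv2.cvtColor(b,cv2.COLOR_RGB2BGR))
E
```

```text
clock: 6.2
position: [0.4282, -0.2071, 0.2603]
ee_rot: [1.0, 0.001, -0.0, 0.0]
ft_force: [-1.2, 0.2, -0.9]
grip_width: -0.0
[ 0.42824794 -0.20711735  0.26030708] [ 9.99999409e-01  1.08625585e-03 -8.30854201e-06  4.27948608e-05] [ 0.71  0.01 -0.35  1.78  0.    1.36 -1.21] [-1.22689864  0.22768237 -0.88771459]
```

View pics/side5.png

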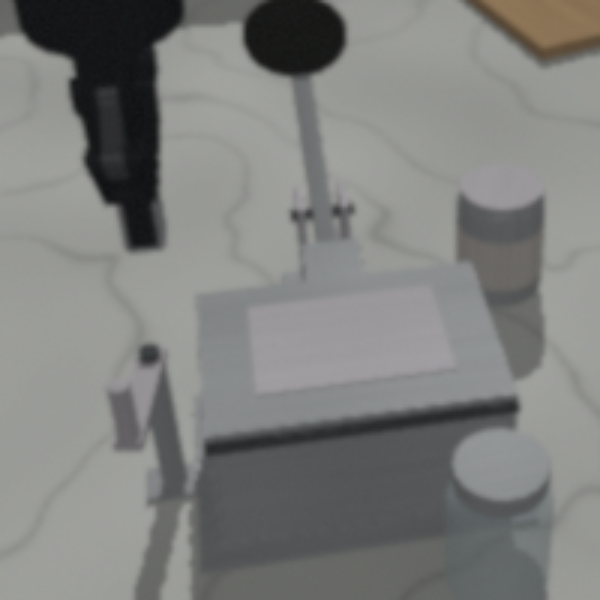

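View pics/scene5.png

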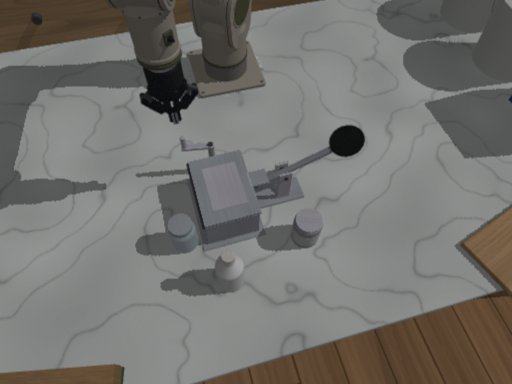

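The catch is off the lid (arm pointing −y) and the bystanders are unmoved. I'll check the catch angle from pixels and move above the plate.

```bash
python3 -m handwheel '[{"jaw":0,"delta_pos":[0.1,-0.3,0],"turn":0},{"jaw":0,"delta_pos":[0.1,-0.3,0],"turn":0},{"jaw":0,"delta_pos":[0.1,-0.3,0],"turn":0},{"jaw":0,"delta_pos":[0.1,-0.3,0],"turn":0},{"jaw":0,"delta_pos":[0.1,-0.3,0],"turn":0},{"jaw":0,"delta_pos":[0.1,-0.3,0],"turn":0},{"jaw":0,"delta_pos":[0.1,-0.3,0],"turn":0},{"jaw":0,"delta_pos":[0.1,-0.3,0],"turn":0},{"jaw":0,"delta_pos":[0.104,-0.34,0],"turn":0},{"jaw":0,"delta_pos":[0.104,-0.38,0],"turn":0}]'
python3 - <<'E'
from h import *
p=ray("side",(140,228.7),.161);q=p[:2]-[.409,-.1345];print(p,np.hypot(*q),-np.arctan2(q[1],q[0])+.02)
E
```

```text
clock: 7.13
position: [0.5324, 0.1733, 0.2594]
ee_rot: [1.0, -0.001, -0.001, 0.0]
ft_force: [1.7, 0.7, -0.1]
grip_width: -0.001
[ 0.39984757 -0.20689925  0.161     ] 0.07297546658405914 1.7165453193072802
```

Catch measured at about 1.72 rad, at its stop. Now I'll go down onto the plate.

```bash
python3 -m handwheel '[{"jaw":0,"delta_pos":[0,-0.03,0],"turn":0},{"jaw":0,"delta_pos":[0,-0.03,0.02],"turn":0},{"jaw":0,"delta_pos":[0,-0.03,0.04],"turn":0},{"jaw":0,"delta_pos":[0,-0.03,0.05],"turn":0},{"jaw":0,"delta_pos":[0,-0.03,0.06],"turn":0},{"jaw":0,"delta_pos":[0,-0.03,0.07],"turn":0},{"jaw":0,"delta_pos":[0,-0.03,0.08],"turn":0},{"jaw":0,"delta_pos":[0,-0.03,0.09],"turn":0},{"jaw":0,"delta_pos":[0,-0.03,0.1],"turn":0},{"jaw":0,"delta_pos":[0,-0.03,0.11],"turn":0}]'
python3 - <<'E'
from workcell import *
import cv2
o=get_obs();print(o['position'],o['joint_pos'].round(2),o['ft_force'])
b=camera("scene")[80:280,130:400]
cv2.imwrite("pics/scene6.png",cv2.resize(cv2.cvtColor(b,cv2.COLOR_RGB2BGR),None,fx=2.8,fy=2.8))
E
```

```text
clock: 7.97
position: [0.5324, 0.2032, 0.1503]
ee_rot: [1.0, 0.0, 0.001, -0.001]
ft_force: [-0.4, 2.4, 4.8]
grip_width: -0.002
[0.53244593 0.20315249 0.1502888 ] [ 0.14  0.35 -0.7   1.69  0.24  1.19 -2.19] [-0.39481332  2.35612916  4.79268949]
```

View pics/scene6.png

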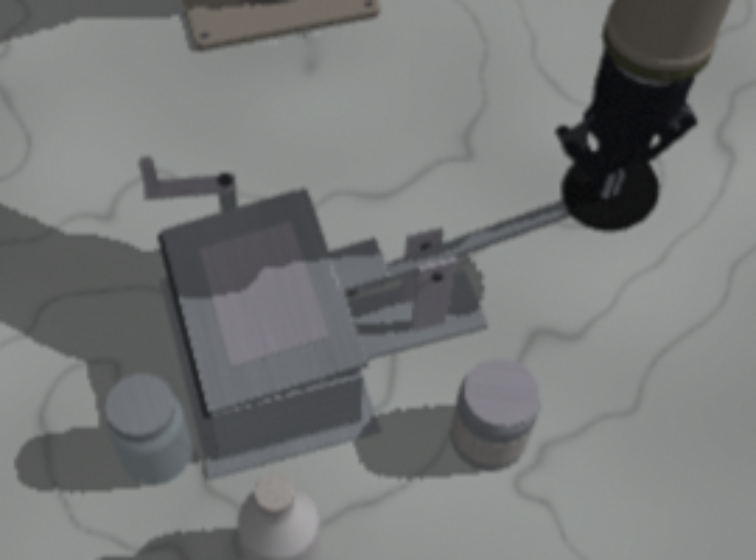

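The fingertip is on the middle of the plate at 5 N and the lever is moving down. I'll carry on pressing.

```bash
python3 -m handwheel '[{"jaw":0,"delta_pos":[0,0,0.01],"turn":0},{"jaw":0,"delta_pos":[0,0,0.02],"turn":0},{"jaw":0,"delta_pos":[0,0,0.03],"turn":0},{"jaw":0,"delta_pos":[0,0,0.04],"turn":0},{"jaw":0,"delta_pos":[0,0,0.05],"turn":0},{"jaw":0,"delta_pos":[0,0,0.06],"turn":0},{"jaw":0,"delta_pos":[0,0,0.07],"turn":0},{"jaw":0,"delta_pos":[0,0,0.08],"turn":0},{"jaw":0,"delta_pos":[0,0,0.088],"turn":0},{"jaw":0,"delta_pos":[0,0,0.088],"turn":0}]'
```

```text
clock: 8.85
position: [0.5315, 0.2018, 0.0609]
ee_rot: [1.0, 0.0, -0.001, 0.0]
ft_force: [0.2, -0.1, -0.5]
grip_width: 0.002
```

Run:
```python
from workcell import *
import cv2
o=get_obs();print(o['position'],o['joint_pos'].round(2),o['ft_force'])
for n,r in(("scene",(80,280,130,400)),("side",(60,260,90,340))):
    b=camera(n)[r[0]:r[1],r[2]:r[3]]
    cv2.imwrite(f"pics/{n}7.png",cv2.resize(cv2.cvtColor(b,cv2.COLOR_RGB2BGR),None,fx=2.8,fy=2.8))
```

```text
[0.53151362 0.20180017 0.06086017] [ 0.1   0.45 -0.66  1.77  0.32  1.03 -2.25] [ 0.17840228 -0.13962809 -0.51317284]
```

View pics/scene7.png

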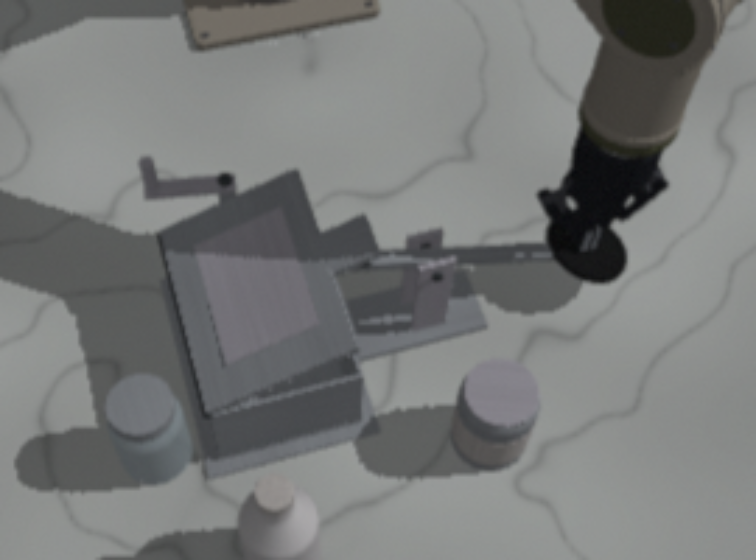

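View pics/side7.png

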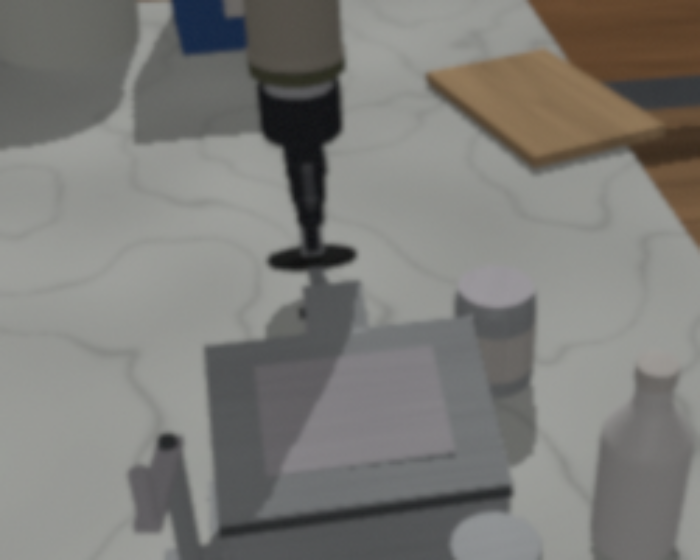

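The lid is up and the lever nearly level to low. I'll go on in small steps to the stop while watching the force.

```bash
python3 -m handwheel '[{"jaw":0,"delta_pos":[0,0,0.004],"turn":0},{"jaw":0,"delta_pos":[0,0,0.008],"turn":0},{"jaw":0,"delta_pos":[0,0,0.008],"turn":0},{"jaw":0,"delta_pos":[0,0,0.008],"turn":0}]'
python3 -m handwheel '[{"jaw":0,"delta_pos":[0,0,0.003],"turn":0},{"jaw":0,"delta_pos":[0,0,0.003],"turn":0},{"jaw":0,"delta_pos":[0,0,0.003],"turn":0}]'
```

```text
clock: 9.28
position: [0.532, 0.2026, 0.0542]
ee_rot: [1.0, 0.0, 0.0, -0.0]
ft_force: [0.7, 0.1, -0.1]
grip_width: -0.0
clock: 9.53
position: [0.5321, 0.2026, 0.0513]
ee_rot: [1.0, 0.0, 0.0, -0.0]
ft_force: [0.7, -0.4, 1.9]
grip_width: -0.004
```

```bash
python3 -m handwheel '[{"jaw":0,"delta_pos":[0,0,0.002],"turn":0},{"jaw":0,"delta_pos":[0,0,0.002],"turn":0},{"jaw":0,"delta_pos":[0,0,0.002],"turn":0}]'
python3 -m handwheel '[{"jaw":0,"delta_pos":[0,0,0.002],"turn":0},{"jaw":0,"delta_pos":[0,0,0.002],"turn":0},{"jaw":0,"delta_pos":[0,0,0.002],"turn":0}]'
```

```text
clock: 9.78
position: [0.5321, 0.2025, 0.0493]
ee_rot: [1.0, 0.0, 0.0, -0.0]
ft_force: [1.6, 0.0, 3.0]
grip_width: 0.003
clock: 10.03
position: [0.5321, 0.2026, 0.0474]
ee_rot: [1.0, 0.0, 0.0, -0.0]
ft_force: [1.6, -0.1, 4.0]
grip_width: -0.004
```

```bash
python3 -m handwheel '[{"jaw":0,"delta_pos":[0,0,0.002],"turn":0},{"jaw":0,"delta_pos":[0,0,0.002],"turn":0},{"jaw":0,"delta_pos":[0,0,0.002],"turn":0}]'
python3 -m handwheel '[{"jaw":0,"delta_pos":[0,0,0.002],"turn":0},{"jaw":0,"delta_pos":[0,0,0.002],"turn":0},{"jaw":0,"delta_pos":[0,0,0.002],"turn":0}]'
```

```text
clock: 10.28
position: [0.5323, 0.2026, 0.0467]
ee_rot: [1.0, 0.0, 0.001, 0.0]
ft_force: [-4.5, -4.3, 20.6]
grip_width: -0.001
clock: 10.53
position: [0.5325, 0.2026, 0.0462]
ee_rot: [1.0, 0.0, 0.001, 0.001]
ft_force: [-10.4, -6.3, 37.1]
grip_width: -0.001
```

At the stop: the force rises steeply from 4 to 37 N while z hardly moves. I'll ease back by 2 mm of command to hold more gently, then look.

```bash
python3 -m handwheel '[{"jaw":0,"delta_pos":[0,0,-0.002],"turn":0},{"jaw":0,"delta_pos":[0,0,-0.002],"turn":0},{"jaw":0,"delta_pos":[0,0,-0.002],"turn":0},{"jaw":0,"delta_pos":[0,0,-0.002],"turn":0},{"jaw":0,"delta_pos":[0,0,-0.002],"turn":0},{"jaw":0,"delta_pos":[0,0,-0.002],"turn":0}]'
python3 - <<'E'
from workcell import *
import cv2
for n,r in(("scene",(80,280,130,400)),("side",(60,260,90,340))):
    b=camera(n)[r[0]:r[1],r[2]:r[3]]
    cv2.imwrite(f"pics/{n}8.png",cv2.resize(cv2.cvtColor(b,cv2.COLOR_RGB2BGR),None,fx=2.8,fy=2.8))
o=get_obs();print(o['clock'],o['position'],o['ft_force'])
E
```

```text
clock: 11.03
position: [0.5323, 0.2026, 0.0467]
ee_rot: [1.0, 0.0, 0.001, 0.0]
ft_force: [-5.0, -3.3, 19.3]
grip_width: -0.003
11.1333 [0.53231986 0.20260227 0.04672167] [-3.98339495 -4.11863908 19.71072605]
```

View pics/scene8.png

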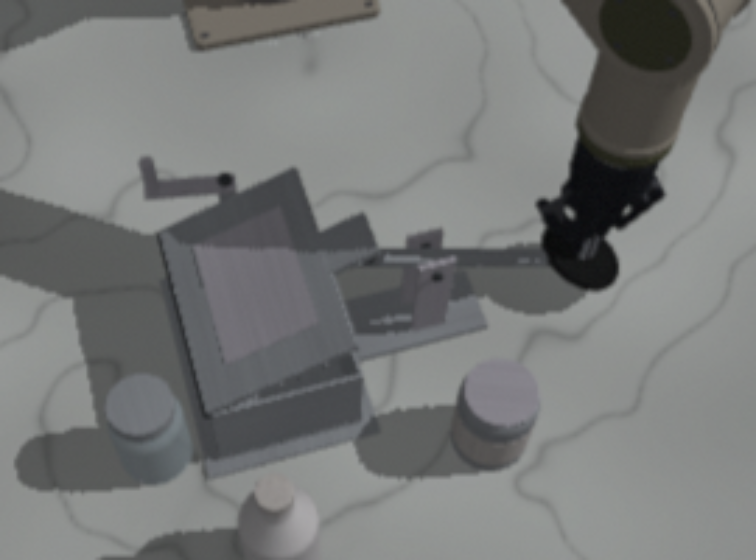

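View pics/side8.png

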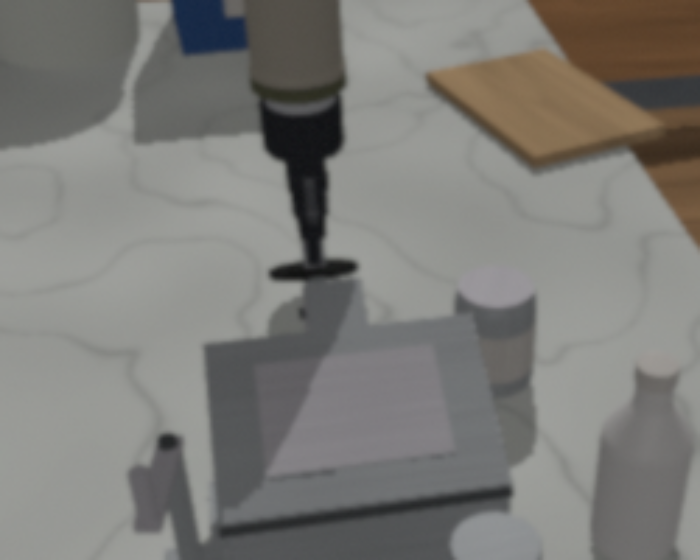

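The plate is held down at z ≈ 0.047 with 20 N, steady. The lid is raised, the catch is off, and the tin, jar and bottle are unmoved. Handing in.

```bash
python3 -c "
from workcell import *
print(hand_in())"
```

```text
the job is handed in; nothing more can be done
None
```

The bin is open and the arm is holding it open. I turned the catch off the lid first, then pressed the lever to its stop. I handed in at about 11 s.

- **Catch:** with the fingers shut, I pushed the pin clockwise round to about 1.72 rad, measured from the side camera after I backed off. That is well past the 1.27 rad needed to clear the lid and almost at the 1.75 rad stop.
- **Lever:** I pressed the centre of the palm plate down until the fingertip was at z ≈ 0.047 m. There the force rose from 4 to 37 N with almost no further movement, which I took as the stop. I then eased off to a steady hold of about 20 N, well above the 2–7 N the lever needs.
- **Last pictures:** the lid is raised, the catch is still off it, and the tin, jar and bottle look unmoved in the images. I did not measure the lid angle or re-measure the bystanders' positions.
- **Odd reading:** partway down the press the force briefly read about zero. The pictures taken then showed the lever down and the lid up.

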